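# Steady the rocking tile dryer and set its timer

### The arm

A 7-joint arm with a two-finger parallel gripper is mounted at the origin on the work surface. World frame = base frame: x ahead of the robot, y to its left, z up, the work surface at z = 0. Lengths are in m, angles in rad, forces in N, time in s.
With the tool pointing down it reaches from about 0.35 to 0.9 m from the base axis. Payload 8.1 kg.
Tool frame: the origin (TCP) lies between the finger pads; the fingertips stand ahead of it and the grasp point (between the pads) is the TCP (arm.nose_length is the z of the fingertips in the tool frame, in m); z points along the fingers, y is the line along which they close (so a half turn about z gives the same grasp; the last joint's range is limited). The gripper opens to 92 mm and grips with 3 to 60 N. Pads are 19 mm wide; open, the fingers measure 130 mm over their backs; the gripper's body (75 mm by 190 mm) begins 47 mm behind the grasp point.
Start: joints at [1.003, 0.434, 0.025, 1.573, -0.012, 1.134, -0.075], TCP at [0.28, -0.559, 0.219] pointing down, gripper open.
Joint ranges: [-2.62, 2.62], [-0.44, 2.09], [-1.27, 1.32], [0.08, 2.57], [-1.32, 4.46], [0.12, 2], [-2.74, 2.74]. Speed limits (rad/s): [2.22, 2.22, 3.01, 3.01, 3.14, 3.14, 3.14].

### API

Orientations are given as a rotation vector (axis times angle).
In Python, from cell import sensors, optics, arm gives the robot as it stands.
- The arm moves only by the tool arm_command, never from a script. Its argument "deltas" is one flat list of numbers, 7 for each row, row after row: the turn, a rotation vector about the world's x, y, z as a fraction of full scale, then the shift along the world's x, y, z as a fraction of full scale, then the finger opening in mm, from 0 to 91.8. In form: [wx, wy, wz, dx, dy, dz, fingers, wx, wy, wz, dx, dy, dz, fingers, ...]. A call has 1 to 20 rows; each row is the pose to reach, as a shift and turn from the pose commanded when the call began; what a row does not reach only later rows make up. Full scale, the value 1, is 1 m for a shift and 90 degrees for a turn. A row lasts 1/10 s, in which the tool goes at most 50 mm and 8.59 degrees, less where a joint would pass 70% of its speed; a pose out of reach is approached as far as the arm can. A call with a number of a shift or a turn outside -1 to 1 is refused whole. A call with a gripper value outside its range is refused whole. The fingers move at their own pace and stop on an object; "force" is the grip in N (left out, the last holds). Time passes only in rows, so rows that repeat a pose let the fingers close. It gives the time, the measured TCP pose, the force, the opening and the grip force at its end, in the units of the state.
- sensors.observe(): the state, without advancing time (a new reading comes with each control period).
- optics.get_image(name): name is "side" or "top"; returns the picture (400x640x3 uint8, blue, green, red); there is no depth.
- optics.calibration(name): a dict with "camera_matrix" (3x3 intrinsics, pixels), "rvec" (rotation vector, rad) and "tvec" (3), from world to camera coordinates, as OpenCV has them. Camera axes: x right, y down, z forward; pixel columns grow to the right and rows downward; lengths in m; the calibration is good to about 2 mm. A picture is of the moment at which its call begins. calibration takes no time and is no camera call.
- arm.sign_off(): hands the job in; it is judged then, once.
The state is a dict: "clock": time; "joints": joint angles; "dq": joint speeds; "joint_efforts": joint torques, N m; "position": TCP position; "ee_rot": TCP orientation; "force": force on the tool from outside, world axes, zero at the start; "ft_torque": the same for the moment, N m; "width": opening from 0.0 (shut) to 1.0 (fully open); "gripper_force": force on a finger pad.
Only numpy, scipy, OpenCV 4.12 (cv2) and the standard library are available. Lean on these libraries where they do the work, as an engineer would, in place of code of your own. Each camera call takes 0.05 s, during which the arm holds its last target. There are 200 camera calls.

### The job

The tile dryer rocks, because one of its four levelling feet has a thinner kiln-shelf offcut under it than the others. Screw that foot down by its knob until the dryer stands level with all four feet bearing and no longer rocks, and turn its timer from off to the fourth click. Leave the dryer in its place with its test tile in the top tray, and do not push the things round it.

Things in the scene. Friction and masses are not known exactly. Their poses are not given: they have to be found in the camera images.
- dryer: Bench tile dryer, free-standing, 3.3 to 4.5 kg: grey housing 160 x 230 mm, 38 to 66 mm above the bench, on four levelling screws at x +-90, y +-150 mm; three grey trays 140 x 190 mm fixed on it as a tower to 147 mm; timer pod 76 x 75 mm, top 74 mm, at its left end. Origin: at bench level under its centre when level; x to the far long side, y to the left (timer) end, z up.
- timer (a joint): Black timer dial on the pod: angle in rad, 0 at off (pointer at the largest mark, along the dryer's +y), growing clockwise from above, stops at off and at the eighth mark. It clicks to rest at each white mark, every 30 degrees (0.524 rad), takes about 0.1 N m to pass a click, and when let go between marks snaps to the nearer one. Starts at off.
- timer_grip (a point): Middle of the dial's upright grip bar, on its axis (dryer x 0, y 153 mm), 96 mm above the bench. The bar is 13 mm thick, 40 mm long, 83 to 107 mm high, over a 44 mm wide skirt; it lies along the dryer's y at off and turns with the dial, always along this point's own y axis.
- test_tile: Matte white ceramic test tile 80 x 110 x 7 mm, loose, lying on the floor of the top tray (tile underside 124 mm above the bench). Origin: centre of its underside.
- pot: Lidded plastic pot, 78 mm across the lid, 100 mm tall, 0.35 kg, loose bystander. Origin: centre of its underside.
- stilt: White ceramic three-armed kiln stilt, 75 mm across, 26 mm tall, loose bystander. Origin: centre of its underside.
- spatula: Stainless offset spatula with wooden handle lying flat, 266 mm long, 25 mm high, loose bystander. Origin: on the bench, about its middle; x towards the blade.
- screw_near_left (a joint): Levelling screw at the dryer's near left corner (near = robot's side): angle in rad, positive clockwise from above. Clockwise drives its foot down by 6 mm a turn (0.955 mm per rad), lifting that corner. All four feet are equally long at equal angles; they start within 0.5 rad of 0. Limits -7 and 11; friction 0.1 N m, stays where left.
- knob_near_left (a point): Centre of the near left screw's round black fluted knob, 36 mm diameter, 24 mm tall, axis upright: this point is on the axis at mid-height, about 104 mm above the bench, and sinks with the foot. Below the knob only its 18 mm stem and, with its top 66 mm above the bench, a 28 mm bush.
- foot_near_left: Foot of the near left screw: rubber sole 34 mm in diameter under a steel cone; does not turn with the knob. Origin: centre of the sole's underside. The soles are springy: the short foot starts to bear 1.2 mm of travel before the height where the weight is evenly shared (each sole is then squeezed 0.3 mm), and all four bear until about 1.1 mm past it.
- screw_near_right (a joint): Levelling screw at the dryer's near right corner (near = robot's side): angle in rad, positive clockwise from above. Clockwise drives its foot down by 6 mm a turn (0.955 mm per rad), lifting that corner. All four feet are equally long at equal angles; they start within 0.5 rad of 0. Limits -7 and 11; friction 0.1 N m, stays where left.
- knob_near_right (a point): Centre of the near right screw's round black fluted knob, 36 mm diameter, 24 mm tall, axis upright: this point is on the axis at mid-height, about 104 mm above the bench, and sinks with the foot. Below the knob only its 18 mm stem and, with its top 66 mm above the bench, a 28 mm bush.
- foot_near_right: Foot of the near right screw: rubber sole 34 mm in diameter under a steel cone; does not turn with the knob. Origin: centre of the sole's underside. The soles are springy: the short foot starts to bear 1.2 mm of travel before the height where the weight is evenly shared (each sole is then squeezed 0.3 mm), and all four bear until about 1.1 mm past it.
- screw_far_left (a joint): Levelling screw at the dryer's far left corner (near = robot's side): angle in rad, positive clockwise from above. Clockwise drives its foot down by 6 mm a turn (0.955 mm per rad), lifting that corner. All four feet are equally long at equal angles; they start within 0.5 rad of 0. Limits -7 and 11; friction 0.1 N m, stays where left.
- knob_far_left (a point): Centre of the far left screw's round black fluted knob, 36 mm diameter, 24 mm tall, axis upright: this point is on the axis at mid-height, about 104 mm above the bench, and sinks with the foot. Below the knob only its 18 mm stem and, with its top 66 mm above the bench, a 28 mm bush.
- foot_far_left: Foot of the far left screw: rubber sole 34 mm in diameter under a steel cone; does not turn with the knob. Origin: centre of the sole's underside. The soles are springy: the short foot starts to bear 1.2 mm of travel before the height where the weight is evenly shared (each sole is then squeezed 0.3 mm), and all four bear until about 1.1 mm past it.
- screw_far_right (a joint): Levelling screw at the dryer's far right corner (near = robot's side): angle in rad, positive clockwise from above. Clockwise drives its foot down by 6 mm a turn (0.955 mm per rad), lifting that corner. All four feet are equally long at equal angles; they start within 0.5 rad of 0. Limits -7 and 11; friction 0.1 N m, stays where left.
- knob_far_right (a point): Centre of the far right screw's round black fluted knob, 36 mm diameter, 24 mm tall, axis upright: this point is on the axis at mid-height, about 104 mm above the bench, and sinks with the foot. Below the knob only its 18 mm stem and, with its top 66 mm above the bench, a 28 mm bush.
- foot_far_right: Foot of the far right screw: rubber sole 34 mm in diameter under a steel cone; does not turn with the knob. Origin: centre of the sole's underside. The soles are springy: the short foot starts to bear 1.2 mm of travel before the height where the weight is evenly shared (each sole is then squeezed 0.3 mm), and all four bear until about 1.1 mm past it.
- offcut_a_top (a point): Centre of the top of a square kiln-shelf offcut, 66 x 66 mm, pale, fixed to the bench, one under each foot; which is under which varies. Three stand 12 mm above the bench; one is thinner, 6.5 to 8.5 mm, so its foot hangs clear while the dryer stands level and the dryer rocks about the diagonal of its two neighbours.
- offcut_b_top (a point): Centre of the top of a square kiln-shelf offcut, 66 x 66 mm, pale, fixed to the bench, one under each foot; which is under which varies. Three stand 12 mm above the bench; one is thinner, 6.5 to 8.5 mm, so its foot hangs clear while the dryer stands level and the dryer rocks about the diagonal of its two neighbours.
- offcut_c_top (a point): Centre of the top of a square kiln-shelf offcut, 66 x 66 mm, pale, fixed to the bench, one under each foot; which is under which varies. Three stand 12 mm above the bench; one is thinner, 6.5 to 8.5 mm, so its foot hangs clear while the dryer stands level and the dryer rocks about the diagonal of its two neighbours.
- offcut_d_top (a point): Centre of the top of a square kiln-shelf offcut, 66 x 66 mm, pale, fixed to the bench, one under each foot; which is under which varies. Three stand 12 mm above the bench; one is thinner, 6.5 to 8.5 mm, so its foot hangs clear while the dryer stands level and the dryer rocks about the diagonal of its two neighbours.
Mind the look-alikes: they are no part of the job. Of the things like the test_tile, leave any that is black, pink or purple; of the rest the smaller one is meant.

How it is judged:
At the end, for the whole second after the job is handed in: Every one of the four feet bears on its offcut with more than 1 N, the dryer is within 0.012 rad of level and at rest, the timer rests at its fourth click from off (1.94 to 2.25 rad), and the test tile lies in the top tray (contact force between each of foot_near_left, foot_near_right, foot_far_left, foot_far_right and anything else above 1 N and angle between dryer's own z axis and vertical below 0.012 rad and value of joint timer between 1.94 and 2.25 rad and z of test_tile in the frame of dryer between 0.115 and 0.133 m and horizontal distance between test_tile and dryer below 0.05 m and linear speed of dryer below 0.01 m/s and angular speed of dryer below 0.03 rad/s); the robot touches nothing.
It fails at once if the pot is pushed more than 20 mm (distance of pot from where it was at the start of the episode above 0.02 m).
It fails at once if the kiln stilt is pushed more than 20 mm (distance of stilt from where it was at the start of the episode above 0.02 m).
It fails at once if the spatula is pushed more than 20 mm (distance of spatula from where it was at the start of the episode above 0.02 m).
It fails at once if the dryer is shoved more than 15 mm from its place (distance of dryer from where it was at the start of the episode above 0.015 m).
It also fails if it takes over 72 s, if anything falls off the work surface, if the arm or the gripper's body presses on something with over 40 N, if the wrist force passes 120 N, or if a joint passes its speed limit or range.

## Working session

There is one attempt and no reset: what is moved stays moved. The work goes in short steps, Python scripts to look and compute and a tool call to move; the robot and the scene stay as the last step left them, time stands still between calls to the robot, and variables do not carry over. Pictures are saved under pics/ and viewed, at most 12 in all, crops included, and the job is handed in when it is done.

Besides the shell and the picture viewer there is one more tool, called after "Emit:" by a JSON object that holds its "name" and its "arguments". arm_command: Moves the arm, as the interface text tells. Its arguments: {"type":"object","properties":{"deltas":{"type":"array","items":{"type":"number"}},"force":{"type":"number"}},"required":["deltas"]}

```bash
mkdir -p pics; python3 - <<'E'
from cell import sensors, optics, arm
import cv2,numpy as np
for n in("top","side"):
    im=optics.get_image(n); cv2.imwrite(f"pics/{n}0.png",im)
    c=optics.calibration(n); print(n,c)
s=sensors.observe();print({k:np.round(v,3) for k,v in s.items()},arm.nose_length)
E
```

```text
top {'camera_matrix': array([[504.31099625,   0.        , 320.60446082],
       [  0.        , 504.31099625, 202.14907335],
       [  0.        ,   0.        ,   1.        ]]), 'rvec': array([ 2.13505875, -2.14774387,  0.13513748]), 'tvec': array([-0.02556188,  0.53702447,  1.369198  ])}
side {'camera_matrix': array([[364.81747223,   0.        , 320.92864721],
       [  0.        , 364.81747223, 200.8173278 ],
       [  0.        ,   0.        ,   1.        ]]), 'rvec': array([ 0.93171353, -2.42423712,  1.09604186]), 'tvec': array([0.3568145 , 0.32307645, 0.65324584])}
{'clock': np.float64(0.1), 'joints': array([ 1.003,  0.435,  0.025,  1.574, -0.012,  1.134, -0.075]), 'dq': array([-0.   , -0.002,  0.001, -0.001, -0.001, -0.002,  0.001]), 'joint_efforts': array([ 3.0000e-03, -6.6912e+01,  9.8800e-01, -3.1515e+01, -6.1000e-02,
        3.7000e-02,  0.0000e+00]), 'position': array([ 0.28 , -0.558,  0.218]), 'ee_rot': array([-3.056e+00, -7.230e-01,  1.000e-03]), 'force': array([ 1.245, -1.156, -0.432]), 'ft_torque': array([ 0.009, -0.013, -0.005]), 'gripper_force': np.float64(0.0), 'width': np.float64(1.002)} 0.019
```

View pics/top0.png

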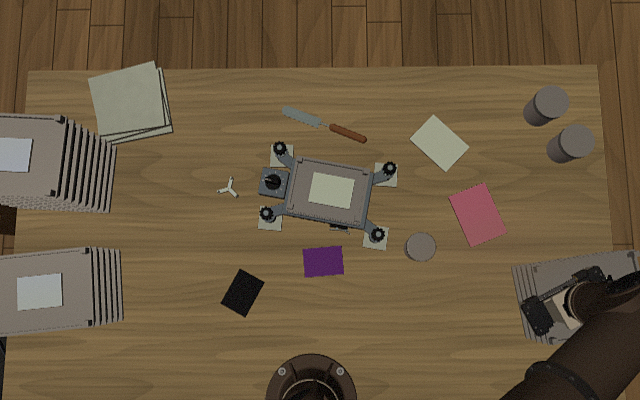

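View pics/side0.png

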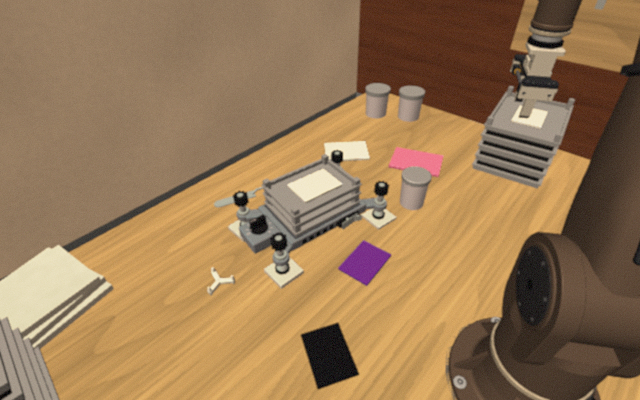

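The top view shows the dryer at about (328,190), with knobs at NL (267,213), FL (280,148), FR (389,169) and NR (377,235), and the dial at (272,182). The stilt is at (229,188), the pot at (420,247) and the spatula at (325,125).

Test tile candidates are the pale tile in the top tray (331,190), the larger pale loose one (440,142), and pink (477,214), purple (323,261) and black (243,293). The tray tile fits: it isn't one of the excluded colours and it's the smaller pale one. It's already in place, so I won't touch it.

```bash
cat > h.py <<'E'
import cv2,numpy as np
from cell import optics
C={n:optics.calibration(n) for n in("top","side")}
def ray(n,uv):
    c=C[n];R=cv2.Rodrigues(c["rvec"])[0]
    p=cv2.undistortPoints(np.array([[uv]],float),c["camera_matrix"],None)[0,0]
    return -R.T@c["tvec"].ravel(),R.T@np.array([p[0],p[1],1.])
def plane(n,uv,z):
    o,d=ray(n,uv);return o+d*(z-o[2])/d[2]
def tri(a,b):
    o1,d1=ray("top",a);o2,d2=ray("side",b)
    s=np.linalg.lstsq(np.c_[d1,-d2],o2-o1,rcond=None)[0]
    p,q=o1+s[0]*d1,o2+s[1]*d2
    return (p+q)/2,np.linalg.norm(p-q)
def proj(n,P):
    c=C[n];return cv2.projectPoints(np.array(P,float).reshape(-1,3),c["rvec"],c["tvec"],c["camera_matrix"],None)[0].reshape(-1,2)
E
python3 - <<'E'
from h import *
K={'NL':(267,213),'FL':(280,148),'FR':(389,169),'NR':(377,235)}
top=cv2.imread("pics/top0.png");side=cv2.imread("pics/side0.png")
P={}
for k,uv in K.items():
    m=(top.max(2)<45).astype(np.uint8);r=np.zeros_like(m);cv2.circle(r,uv,12,1,-1)
    m&=r;M=cv2.moments(m,True);u=(M['m10']/M['m00'],M['m01']/M['m00'])
    P[k]=plane("top",u,.106);print(k,np.round(u,1),M['m00'],P[k].round(4))
c=sum(P.values())/4;print("centre",c)
yv=(P['NL']+P['FL']-P['NR']-P['FR'])/2;print("len",np.linalg.norm(yv),"yaw",np.arctan2(-yv[0],yv[1]))
xv=(P['FL']+P['FR']-P['NL']-P['NR'])/2;print(np.linalg.norm(xv),np.arctan2(xv[1],xv[0]))
a=cv2.resize(top[130:255,245:405],None,fx=5,fy=5,interpolation=cv2.INTER_CUBIC)
b=cv2.resize(side[140:295,210:410],None,fx=4,fy=4,interpolation=cv2.INTER_CUBIC)
cv2.imwrite("pics/a.png",a[:600,:800]);cv2.imwrite("pics/b.png",b[:600,:800])
E
```

```text
NL [267.  213.8] 104.0 [0.497  0.1124 0.106 ]
FL [279.7 148.3] 105.0 [0.6748 0.08   0.106 ]
FR [388.9 168.6] 104.0 [ 0.6164 -0.2127  0.106 ]
NR [377.  234.3] 104.0 [ 0.4408 -0.1774  0.106 ]
centre [ 0.5572228  -0.04943993  0.106     ]
len 0.29678584301189564 yaw -0.19423953865263702
0.17987415977609716 -0.18929397951009033
```

View pics/a.png

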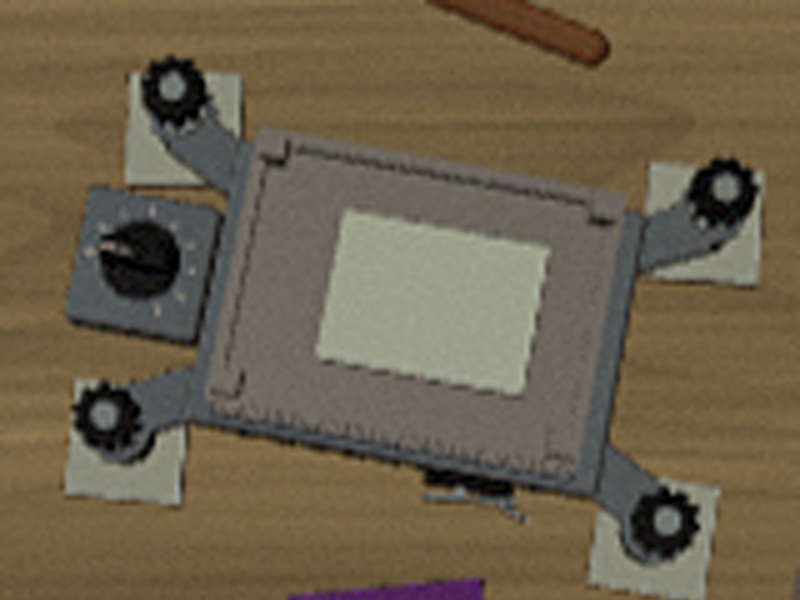

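View pics/b.png

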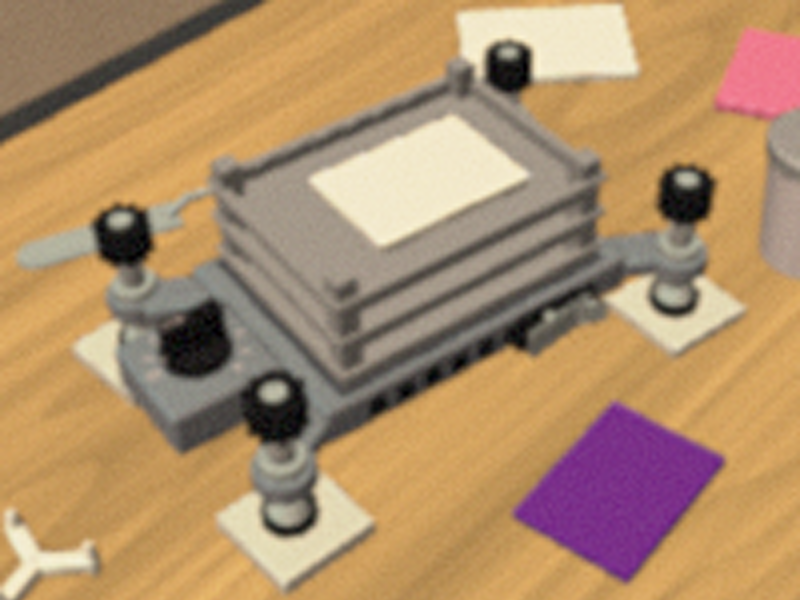

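```bash
python3 - <<'E'
from h import *
T=lambda p:(p[0]/5+245-.4,p[1]/5+130-.4)
S=lambda p:(p[0]/4+210-.375,p[1]/4+140-.375)
for k,a,b in [('FL',(173,89),(122,215)),('FR',(727,188),(510,46)),('NR',(665,522),(687,178)),('NL',(107,414),(274,390))]:
    p,e=tri(T(a),S(b));print(k,p.round(4),round(e,4))
for k,a,b in [('NLbl',(65,495),(287,588)),('NLtl',(77,378),(218,518)),('NLbr',(182,506),(373,523)),('NRbl',(588,585),(677,353)),('NRbr',(705,600),(745,308)),('NRtl?',(600,478),(607,300)),('FLbl',(125,183),(130,395)),('FLtl',(128,74),(73,350))]:
    p,e=tri(T(a),S(b));print(k,p.round(4),round(e,4))
E
```

```text
FL [0.6738 0.08   0.1196] 0.0003
FR [ 0.6174 -0.2141  0.1191] 0.0001
NR [ 0.4411 -0.178   0.1149] 0.0003
NL [0.5    0.1143 0.1147] 0.0007
NLbl [0.4664 0.1504 0.0078] 0.0008
NLtl [0.5329 0.1441 0.0077] 0.0016
NLbr [0.4612 0.0852 0.0074] 0.003
NRbl [ 0.4142 -0.1449  0.0042] 0.0002
NRbr [ 0.4056 -0.2106  0.0031] 0.0
NRtl? [ 0.4753 -0.1517  0.0086] 0.0023
FLbl [0.6462 0.1179 0.011 ] 0.0001
FLtl [0.7108 0.1164 0.0073] 0.002
```

The enlarged crops confirm the pale tile lies in the top tray, with the dial pointer at the largest mark. Triangulated offcut corners put NR about 4 mm below NL and FL, so NR is the likely thin one. I'll check by pressing on its knob with closed fingers.

Emit:
{"name": "arm_command", "arguments": {"deltas": [0,0,0,0,0,0.04,0,0,0,0.5,0.161,0.38,0.04,0,0,0,0.5,0.161,0.38,0.04,0,0,0,0.5,0.161,0.38,0.04,0,0,0,0.5,0.161,0.38,0.04,0,0,0,0.5,0.161,0.38,0.04,0,0,0,0.5,0.161,0.38,0.04,0,0,0,0.5,0.161,0.38,0.04,0,0,0,0.5,0.161,0.38,0.04,0,0,0,0.5,0.161,0.38,0.04,0,0,0,0.5,0.161,0.38,0.04,0,0,0,0.5,0.161,0.38,-0.03,0,0,0,0.5,0.161,0.38,-0.07,0,0,0,0.5,0.161,0.38,-0.07,0,0,0,0.5,0.161,0.38,-0.07,0], "force": 20}}

```text
clock: 1.6
position: [0.4396, -0.1797, 0.1477]
ee_rot: [-2.547, -1.834, 0.004]
force: [0.4, -0.1, 0.5]
width: 0.007
gripper_force: 0.0
```

```bash
python3 - <<'E'
from cell import sensors
s=sensors.observe();print({k:s[k].round(4) for k in("clock","joints","position","ee_rot","force","ft_torque","width")})
E
```

```text
Traceback (most recent call last):
AttributeError: 'float' object has no attribute 'round'
```

Emit:
{"name": "arm_command", "arguments": {"deltas": [0,0,0,0,0,-0.004,0,0,0,0,0,0,-0.008,0,0,0,0,0,0,-0.01,0,0,0,0,0,0,-0.012,0]}}

```text
clock: 2.0
position: [0.4416, -0.179, 0.1373]
ee_rot: [2.547, 1.837, 0.001]
force: [-0.1, 0.0, 0.3]
width: 0.005
gripper_force: 0.0
```

```bash
cat > st.py <<'E'
from cell import sensors
import numpy as np
s=sensors.observe();print({k:np.round(s[k],4).tolist() for k in("clock","joints","position","ee_rot","force","ft_torque","width","gripper_force")})
E
python3 st.py
```

```text
{'clock': 2.0, 'joints': [0.5412, 0.3137, -0.3323, 2.007, 0.1361, 0.8401, -0.1878], 'position': [0.4416, -0.179, 0.1373], 'ee_rot': [2.5466, 1.8373, 0.0011], 'force': [-0.1269, 0.0202, 0.26], 'ft_torque': [-0.0324, -0.0825, -0.0197], 'width': 0.0048, 'gripper_force': 0.0}
```

Emit:
{"name": "arm_command", "arguments": {"deltas": [0,0,0,0,0,-0.002,0,0,0,0,0,0,-0.003,0]}}

```text
clock: 2.2
position: [0.4412, -0.1787, 0.1336]
ee_rot: [2.547, 1.838, 0.0]
force: [-0.1, 0.3, 0.1]
width: 0.002
gripper_force: 0.0
```

Emit:
{"name": "arm_command", "arguments": {"deltas": [0,0,0,0,0,-0.001,0,0,0,0,0,0,-0.002,0]}}

```text
clock: 2.4
position: [0.4412, -0.1787, 0.1316]
ee_rot: [2.547, 1.838, 0.0]
force: [-0.0, 0.0, -0.5]
width: 0.006
gripper_force: 0.0
```

Emit:
{"name": "arm_command", "arguments": {"deltas": [0,0,0,0,0,-0.001,0,0,0,0,0,0,-0.002,0]}}

```text
clock: 2.6
position: [0.4411, -0.1787, 0.1296]
ee_rot: [2.548, 1.838, -0.0]
force: [0.1, -0.1, -0.8]
width: 0.002
gripper_force: 0.0
```

Emit:
{"name": "arm_command", "arguments": {"deltas": [0,0,0,0,0,-0.001,0,0,0,0,0,0,-0.002,0]}}

```text
clock: 2.8
position: [0.4411, -0.1787, 0.1276]
ee_rot: [2.548, 1.838, -0.0]
force: [0.1, 1.0, 0.2]
width: 0.002
gripper_force: 0.0
```

Emit:
{"name": "arm_command", "arguments": {"deltas": [0,0,0,0,0,-0.001,0,0,0,0,0,0,-0.002,0]}}

```text
clock: 3.0
position: [0.4411, -0.1787, 0.1256]
ee_rot: [2.548, 1.838, 0.0]
force: [-0.5, 0.7, 0.7]
width: 0.007
gripper_force: 0.0
```

Emit:
{"name": "arm_command", "arguments": {"deltas": [0,0,0,0,0,-0.001,0,0,0,0,0,0,-0.002,0]}}

```text
clock: 3.2
position: [0.4411, -0.1787, 0.1235]
ee_rot: [2.548, 1.838, -0.0]
force: [0.0, -0.4, 0.0]
width: 0.002
gripper_force: 0.0
```

```bash
python3 - <<'E'
from h import *
a=optics.get_image("side");cv2.imwrite("pics/s1.png",cv2.resize(a[130:250,300:460],None,fx=5,fy=5,interpolation=cv2.INTER_CUBIC))
E
python3 st.py
```

```text
{'clock': 3.25, 'joints': [0.5363, 0.3327, -0.3286, 2.0227, 0.1463, 0.8083, -0.1976], 'position': [0.4411, -0.1787, 0.1234], 'ee_rot': [-2.5476, -1.8382, 0.0002], 'force': [0.1202, -0.2582, 0.2918], 'ft_torque': [0.004, -0.0988, -0.0093], 'width': 0.0086, 'gripper_force': 0.0}
```

View pics/s1.png

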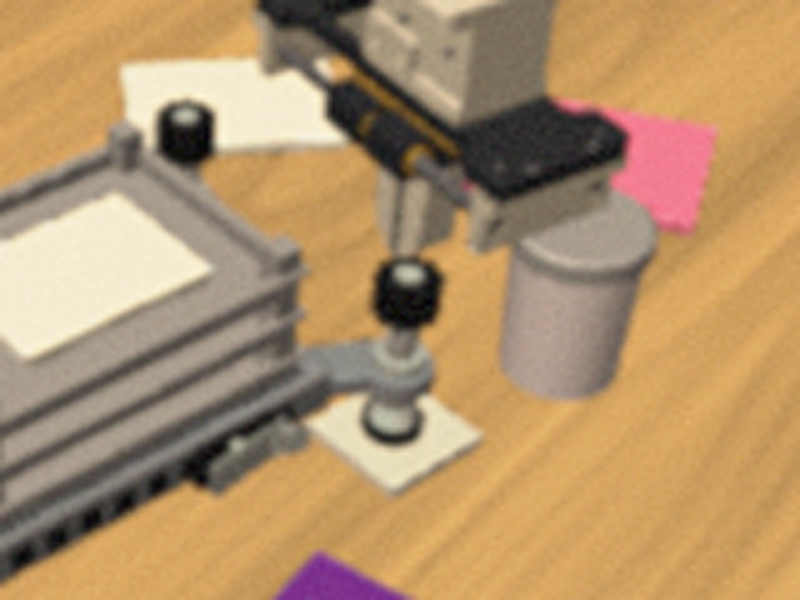

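```bash
python3 - <<'E'
from h import *
for z in (.1044,.11,.115,.12): print(z,(proj("side",[.4411,-.1787,z])-[300,130])*5)
im=optics.get_image("top")
cv2.imwrite("pics/t1.png",cv2.resize(im[190:290,330:470],None,fx=5,fy=5,interpolation=cv2.INTER_CUBIC))
E
```

```text
0.1044 [[406.26556366 286.56156502]]
0.11 [[407.22899969 277.79785375]]
0.115 [[408.09578732 269.91328609]]
0.12 [[408.96884964 261.97164195]]
```

View pics/t1.png

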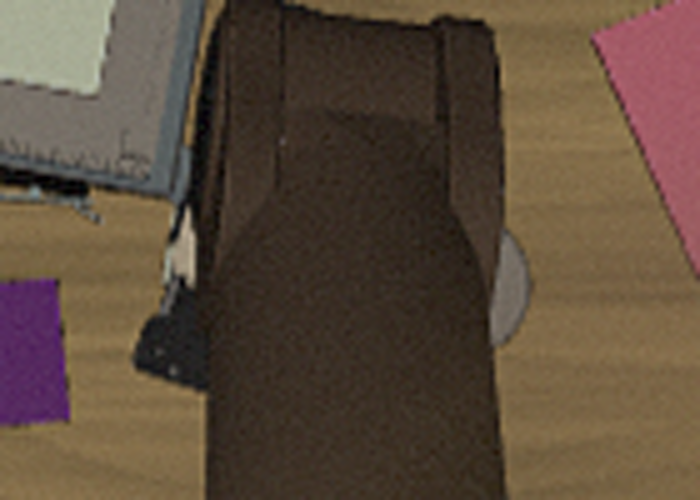

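The tips still sit above the knob in the picture (tip at crop (405,258), cap at (408,273)), so I'll keep descending until contact.

Emit:
{"name": "arm_command", "arguments": {"deltas": [0,0,0,0,0,-0.001,0,0,0,0,0,0,-0.002,0]}}

```text
clock: 3.5
position: [0.4412, -0.1788, 0.1216]
ee_rot: [2.548, 1.838, 0.0]
force: [-0.7, -0.0, -0.3]
width: 0.003
gripper_force: 0.0
```

Emit:
{"name": "arm_command", "arguments": {"deltas": [0,0,0,0,0,-0.001,0,0,0,0,0,0,-0.002,0]}}

```text
clock: 3.7
position: [0.4411, -0.1787, 0.1196]
ee_rot: [2.548, 1.838, 0.0]
force: [0.0, 0.1, 0.2]
width: -0.0
gripper_force: 0.0
```

Emit:
{"name": "arm_command", "arguments": {"deltas": [0,0,0,0,0,-0.001,0,0,0,0,0,0,-0.002,0]}}

```text
clock: 3.9
position: [0.4411, -0.1787, 0.1175]
ee_rot: [-2.548, -1.838, -0.0]
force: [0.3, 0.5, 0.6]
width: 0.0
gripper_force: 0.0
```

Emit:
{"name": "arm_command", "arguments": {"deltas": [0,0,0,0,0,-0.001,0,0,0,0,0,0,-0.002,0]}}

```text
clock: 4.1
position: [0.4412, -0.1787, 0.1156]
ee_rot: [2.548, 1.838, 0.0]
force: [0.2, -0.1, 0.0]
width: 0.003
gripper_force: 0.0
```

Emit:
{"name": "arm_command", "arguments": {"deltas": [0,0,0,0,0,-0.001,0,0,0,0,0,0,-0.002,0]}}

```text
clock: 4.3
position: [0.4411, -0.1787, 0.1136]
ee_rot: [2.548, 1.838, 0.0]
force: [-0.1, 0.2, -0.5]
width: 0.001
gripper_force: 0.0
```

```bash
python3 - <<'E'
from h import *
a=optics.get_image("side");cv2.imwrite("pics/s2.png",cv2.resize(a[150:230,340:440],None,fx=6,fy=6,interpolation=cv2.INTER_CUBIC))
o,_=ray("side",(0,0));print(o)
E
python3 st.py
```

```text
[0.05983566 0.43957943 0.67942235]
{'clock': 4.35, 'joints': [0.5323, 0.3468, -0.3253, 2.0335, 0.1544, 0.7844, -0.2053], 'position': [0.441, -0.1787, 0.1134], 'ee_rot': [-2.5475, -1.8381, 0.0002], 'force': [0.4111, 0.5061, -0.1702], 'ft_torque': [-0.0072, 0.0173, 0.0618], 'width': 0.0089, 'gripper_force': 0.0}
```

View pics/s2.png

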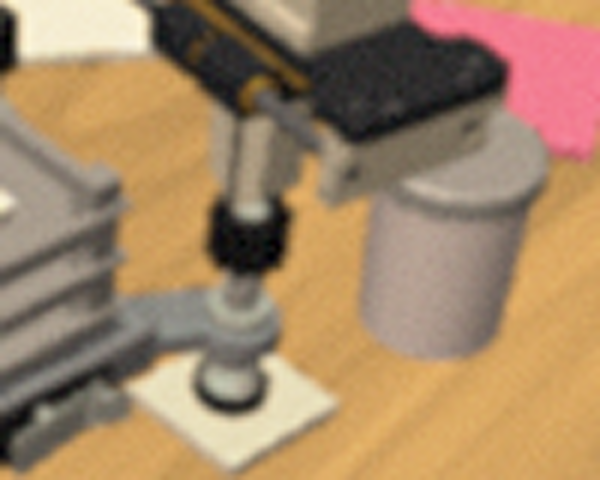

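Emit:
{"name": "arm_command", "arguments": {"deltas": [0,0,0,0,0,-0.001,0]}}

```text
clock: 4.45
position: [0.4412, -0.1787, 0.1126]
ee_rot: [2.548, 1.838, 0.0]
force: [-0.4, -0.4, -0.4]
width: 0.006
gripper_force: 0.0
```

Emit:
{"name": "arm_command", "arguments": {"deltas": [0,0,0,0,0,-0.001,0]}}

```text
clock: 4.55
position: [0.4412, -0.1787, 0.1116]
ee_rot: [2.548, 1.838, 0.0]
force: [0.6, -1.1, -0.4]
width: 0.002
gripper_force: 0.0
```

Emit:
{"name": "arm_command", "arguments": {"deltas": [0,0,0,0,0,-0.001,0]}}

```text
clock: 4.65
position: [0.4411, -0.1787, 0.1106]
ee_rot: [2.548, 1.838, 0.0]
force: [-0.4, 0.5, 0.5]
width: 0.008
gripper_force: 0.0
```

Emit:
{"name": "arm_command", "arguments": {"deltas": [0,0,0,0,0,-0.001,0]}}

```text
clock: 4.75
position: [0.4411, -0.1787, 0.1095]
ee_rot: [-2.548, -1.838, 0.0]
force: [0.5, -0.6, 0.3]
width: 0.004
gripper_force: 0.0
```

Emit:
{"name": "arm_command", "arguments": {"deltas": [0,0,0,0,0,-0.001,0]}}

```text
clock: 4.85
position: [0.4411, -0.1787, 0.1085]
ee_rot: [2.548, 1.838, 0.0]
force: [-0.2, -0.6, -1.3]
width: 0.002
gripper_force: 0.0
```

```bash
python3 - <<'E'
from h import *
y=np.array([.949,-.315,0]);x=np.array([.315,.949,0]);c=np.array([.441,-.1787,0])
for z in(.0944,.1134,.120):
  P=[c+a*.019*y+b*.0095*x+[0,0,z] for a in(-1,0,1) for b in(-1,1)]
  print(z,((proj("side",P)-[340,150])*6).round().tolist())
print(((proj("side",[[.441,-.178,.116],[.441,-.178,.104],[.441,-.178,.012],[.394,-.285,.1]])-[340,150])*6).round().tolist())
a=optics.get_image("side");b=cv2.imread("pics/side0.png")
# dryer motion since start: phase correlation on tray region / NL knob
for n,(r0,r1,c0,c1) in {'tray':(180,235,265,330),'NLknob':(225,280,265,295),'FLknob':(185,225,225,255),'NRfoot':(200,225,365,400)}.items():
  print(n,cv2.phaseCorrelate(*[cv2.cvtColor(i[r0:r1,c0:c1],6).astype(np.float64) for i in(b,a)]))
E
```

```text
0.0944 [[291.0, 260.0], [254.0, 275.0], [264.0, 235.0], [227.0, 250.0], [237.0, 211.0], [201.0, 225.0]]
0.1134 [[296.0, 224.0], [258.0, 239.0], [268.0, 200.0], [231.0, 214.0], [241.0, 176.0], [204.0, 190.0]]
0.12 [[298.0, 212.0], [260.0, 227.0], [270.0, 187.0], [232.0, 202.0], [242.0, 163.0], [205.0, 177.0]]
[[249.0, 203.0], [247.0, 226.0], [229.0, 387.0], [480.0, 161.0]]
tray ((0.01517665805565116, -0.010914287962528135), 1.0049995035300405)
NLknob ((-0.04371257224844172, -0.05230003033285513), 1.0126489885264194)
FLknob ((0.009316096584333522, -0.07589132049411162), 1.0304362102159823)
NRfoot ((-0.03680371984011188, 0.46242980681407886), 1.0015934456649473)
```

Emit:
{"name": "arm_command", "arguments": {"deltas": [0,0,0,0,0,-0.001,0,0,0,0,0,0,-0.002,0]}}

```text
clock: 5.1
position: [0.4412, -0.1787, 0.1066]
ee_rot: [2.548, 1.838, 0.0]
force: [0.3, -0.1, 1.1]
width: 0.001
gripper_force: 0.7
```

```bash
cat > sh.py <<'E'
from h import *
a=optics.get_image("side");b=cv2.imread("pics/side0.png")
for n,(r0,r1,c0,c1) in {'NRbush':(192,218,368,398),'NRknob':(180,198,368,398),'tray':(180,235,265,330),'NL':(225,280,265,295),'FL':(185,225,225,255),'FR':(148,166,325,348)}.items():
  w=cv2.createHanningWindow((c1-c0,r1-r0),cv2.CV_64F)
  print(n,np.round(cv2.phaseCorrelate(*[cv2.cvtColor(i[r0:r1,c0:c1],6).astype(np.float64) for i in(b,a)],w)[0],2),end=' ')
import st
E
python3 sh.py
```

```text
NRbush [0.48 0.61] NRknob [-0.11  0.54] tray [0.02 0.12] NL [-0.09  0.12] FL [ 0.45 -0.24] FR [-0.1   0.13] {'clock': 5.15, 'joints': [0.5294, 0.3567, -0.3228, 2.0408, 0.1602, 0.7677, -0.2108], 'position': [0.4411, -0.1787, 0.1065], 'ee_rot': [-2.5476, -1.8382, 0.0002], 'force': [0.0079, 0.7292, 1.669], 'ft_torque': [-0.002, 0.0509, -0.0138], 'width': 0.0059, 'gripper_force': 0.7102}
```

Emit:
{"name": "arm_command", "arguments": {"deltas": [0,0,0,0,0,-0.001,0,0,0,0,0,0,-0.002,0]}}

```text
clock: 5.35
position: [0.4409, -0.1788, 0.1046]
ee_rot: [-2.548, -1.838, 0.001]
force: [-1.5, -0.6, 2.3]
width: 0.002
gripper_force: 1.0
```

```bash
python3 sh.py
```

```text
NRbush [0.48 0.75] NRknob [0.19 0.79] tray [0.57 0.31] NL [0.17 0.15] FL [ 0.11 -0.73] FR [0.46 0.07] {'clock': 5.4, 'joints': [0.5285, 0.3596, -0.3219, 2.043, 0.162, 0.7629, -0.2125], 'position': [0.4409, -0.1788, 0.1044], 'ee_rot': [-2.5476, -1.838, 0.0005], 'force': [0.1025, -0.2571, 1.0446], 'ft_torque': [-0.0884, -0.0038, -0.0093], 'width': 0.008, 'gripper_force': 0.6472}
```

Emit:
{"name": "arm_command", "arguments": {"deltas": [0,0,0,0,0,-0.001,0]}}

```text
clock: 5.5
position: [0.4413, -0.1788, 0.1039]
ee_rot: [2.547, 1.838, 0.0]
force: [-3.0, -0.1, 11.8]
width: 0.005
gripper_force: 6.4
```

Emit:
{"name": "arm_command", "arguments": {"deltas": [0,0,0,0,0,-0.001,0]}}

```text
clock: 5.6
position: [0.4418, -0.179, 0.1036]
ee_rot: [2.547, 1.837, 0.001]
force: [-4.7, 1.1, 22.8]
width: 0.002
gripper_force: 11.5
```

```bash
python3 sh.py
```

```text
NRbush [0.44 1.42] NRknob [0.49 1.77] tray [1.   0.23] NL [ 0.61 -0.12] FL [-0.01 -0.36] FR [0.82 0.02] {'clock': 5.65, 'joints': [0.5277, 0.361, -0.3214, 2.0433, 0.1635, 0.7594, -0.2141], 'position': [0.4419, -0.179, 0.1037], 'ee_rot': [2.5465, 1.8371, 0.0011], 'force': [-4.6086, 1.4603, 17.2618], 'ft_torque': [0.1567, 1.0571, -0.0047], 'width': 0.0008, 'gripper_force': 8.6421}
```

Emit:
{"name": "arm_command", "arguments": {"deltas": [0,0,0,0,0,-0.0005,0]}}

```text
clock: 5.75
position: [0.442, -0.179, 0.1035]
ee_rot: [2.546, 1.837, 0.001]
force: [-6.1, 0.0, 24.4]
width: 0.006
gripper_force: 12.1
```

Emit:
{"name": "arm_command", "arguments": {"deltas": [0,0,0,0,0,-0.0005,0]}}

```text
clock: 5.85
position: [0.4423, -0.1791, 0.1034]
ee_rot: [2.546, 1.837, 0.002]
force: [-6.9, 0.9, 28.7]
width: 0.005
gripper_force: 14.5
```

```bash
python3 sh.py
```

```text
NRbush [0.35 1.17] NRknob [0.51 1.57] tray [0.92 0.46] NL [0.52 0.09] FL [ 0.21 -0.66] FR [0.69 0.36] {'clock': 5.9, 'joints': [0.5273, 0.3612, -0.3212, 2.0436, 0.1642, 0.7578, -0.2148], 'position': [0.4423, -0.1791, 0.1035], 'ee_rot': [2.5457, 1.8366, 0.0019], 'force': [-6.2341, 0.2001, 26.21], 'ft_torque': [0.2572, 1.4453, -0.0179], 'width': 0.0049, 'gripper_force': 12.963}
```

Emit:
{"name": "arm_command", "arguments": {"deltas": [0,0,0,0,0,0.01,0,0,0,0.1,0,0,0.04,60,0,0,1,0,0,0.04,60,0,0,1,0,0,0.04,60,0,0,1,0,0,0.04,60,0,0,1,0,0,0.04,60,0,0,1,0,0,0.04,60,0,0,1,0,0,0.04,60,0,0,1,0,0,0.04,60,0,0,1,0,0,0.04,60,0,0,1,0,0,0.04,60,0,0,1,0,0,0.04,60,0,0,1,0,0,0.04,60,0,0,1,0,0,0.04,60]}}

```text
clock: 7.3
position: [0.4412, -0.1787, 0.1416]
ee_rot: [0.506, 3.101, 0.0]
force: [0.8, -0.4, 0.2]
width: 0.654
gripper_force: 0.0
```

```bash
python3 sh.py; python3 -c "
from cell import arm;print(arm.nose_length)
from h import *
a=optics.get_image('side');cv2.imwrite('pics/s3.png',cv2.resize(a[140:240,330:450],None,fx=5,fy=5,interpolation=cv2.INTER_CUBIC))"
```

```text
NRbush [-0.03  0.29] NRknob [-0.05 -0.13] tray [-0.02 -0.04] NL [-0.13 -0.06] FL [-0.13  0.18] FR [0.19 0.36] {'clock': 7.35, 'joints': [0.8142, 0.3674, -0.6833, 1.9814, 0.2955, 0.8918, 1.2233], 'position': [0.4412, -0.1787, 0.1417], 'ee_rot': [0.5052, 3.1006, 0.0002], 'force': [0.1287, -0.4077, 0.1532], 'ft_torque': [0.0405, -0.1871, 0.038], 'width': 0.6558, 'gripper_force': 0.0}
0.019
```

View pics/s3.png

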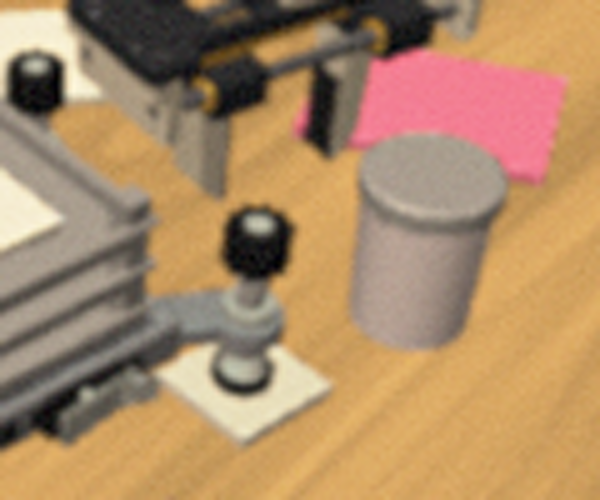

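The tips are around crop (215,195) and (330,155), straddling the knob axis. Contact showed the tips touch the knob top at TCP z of about 0.108. I'll wind counter-clockwise first, for a long clockwise stroke.

Emit:
{"name": "arm_command", "arguments": {"deltas": [0,0,0.85,0,0,0,60,0,0,0.85,0,0,0,60,0,0,0.85,0,0,0,60,0,0,0.85,0,0,0,60,0,0,0.85,0,0,0,60,0,0,0.85,0,0,0,60,0,0,0.85,0,0,0,60,0,0,0.85,0,0,0,60,0,0,0.85,0,0,-0.01,60,0,0,0.85,0,0,-0.025,60,0,0,0.85,0,0,-0.03,60,0,0,0.85,0,0,-0.035,60,0,0,0.85,0,0,-0.038,60]}}

```text
clock: 8.7
position: [0.441, -0.1786, 0.1032]
ee_rot: [1.523, -2.747, -0.0]
force: [0.1, 0.2, -0.1]
width: 0.653
gripper_force: 0.0
```

```bash
python3 sh.py
```

```text
NRbush [-0.08  0.46] NRknob [-0.48 -0.11] tray [-0.03  0.09] NL [-0.07 -0.24] FL [-0.07  0.36] FR [ 0.   -0.02] {'clock': 8.75, 'joints': [0.9926, 0.5202, -0.9633, 2.0099, 0.5503, 0.8953, 2.3148], 'position': [0.441, -0.1786, 0.1031], 'ee_rot': [1.5241, -2.7466, -0.0005], 'force': [-0.7367, 0.3318, 0.1281], 'ft_torque': [0.1239, -0.046, -0.016], 'width': 0.6496, 'gripper_force': 0.0}
```

Emit:
{"name": "arm_command", "arguments": {"deltas": [0,0,0,0,0,-0.004,60,0,0,0,0,0,-0.008,60,0,0,0,0,0,-0.008,45]}}

```text
clock: 9.05
position: [0.4409, -0.1787, 0.0953]
ee_rot: [1.526, -2.746, -0.001]
force: [-0.8, -0.8, -0.4]
width: 0.603
gripper_force: 0.0
```

Emit:
{"name": "arm_command", "arguments": {"deltas": [0,0,0,0,0,0,30,0,0,0,0,0,0,30,0,0,0,0,0,0,30,0,0,0,0,0,0,30], "force": 15}}

```text
clock: 9.45
position: [0.4414, -0.1789, 0.0958]
ee_rot: [-1.526, 2.746, -0.001]
force: [0.5, -0.5, -0.5]
width: 0.382
gripper_force: 15.0
```

```bash
python3 sh.py
```

```text
NRbush [0.05 0.54] NRknob [-0.84  1.07] tray [ 0.09 -0.05] NL [-0.12 -0.08] FL [-0.1  -0.09] FR [-0.08 -0.08] {'clock': 9.5, 'joints': [0.9845, 0.5299, -0.9541, 2.0171, 0.5642, 0.8808, 2.304], 'position': [0.4414, -0.1789, 0.0958], 'ee_rot': [-1.5257, 2.7458, -0.0006], 'force': [1.2065, -1.1274, -0.4345], 'ft_torque': [0.0017, -0.2558, -0.0227], 'width': 0.3859, 'gripper_force': 14.995}
```

Emit:
{"name": "arm_command", "arguments": {"deltas": [0,0,-0.1,0,0,-0.0002,30,0,0,-0.2,0,0,-0.0003,30,0,0,-0.3,0,0,-0.0005,30,0,0,-0.4,0,0,-0.0006,30,0,0,-0.5,0,0,-0.0008,30,0,0,-0.6,0,0,-0.0009,30,0,0,-0.7,0,0,-0.001,30,0,0,-0.8,0,0,-0.0012,30,0,0,-0.9,0,0,-0.0014,30,0,0,-1,0,0,-0.0015,30,0,0,-1,0,0,-0.0015,30]}}

```text
clock: 10.6
position: [0.4419, -0.1792, 0.0945]
ee_rot: [0.871, 3.017, -0.001]
force: [1.3, -2.9, -0.6]
width: 0.38
gripper_force: 15.0
```

```bash
python3 sh.py
```

```text
NRbush [-0.27  0.62] NRknob [0.12 0.18] tray [ 0.16 -0.13] NL [-0.26 -0.16] FL [0.17 0.09] FR [-0.03 -0.04] {'clock': 10.65, 'joints': [0.7038, 0.4114, -0.5514, 2.0383, 0.3064, 0.7696, 0.9741], 'position': [0.4419, -0.1791, 0.0945], 'ee_rot': [0.8738, 3.0159, -0.0005], 'force': [2.0019, -3.3705, -1.3137], 'ft_torque': [-0.4712, -0.6449, 0.001], 'width': 0.39, 'gripper_force': 14.9883}
```

Emit:
{"name": "arm_command", "arguments": {"deltas": [0,0,-0.1,0,0,-0.0002,30,0,0,-0.2,0,0,-0.0003,30,0,0,-0.3,0,0,-0.0005,30,0,0,-0.4,0,0,-0.0006,30,0,0,-0.5,0,0,-0.0008,30,0,0,-0.6,0,0,-0.0009,30,0,0,-0.7,0,0,-0.001,30,0,0,-0.8,0,0,-0.0012,30,0,0,-0.9,0,0,-0.0014,30,0,0,-1,0,0,-0.0015,30,0,0,-1,0,0,-0.0015,30]}}

```text
clock: 11.75
position: [0.4416, -0.1798, 0.0931]
ee_rot: [2.748, 1.519, 0.001]
force: [1.0, -3.9, 3.7]
width: 0.387
gripper_force: 15.0
```

```bash
python3 sh.py
```

```text
NRbush [-0.46  0.75] NRknob [-2.13  1.6 ] tray [-0.16 -0.08] NL [-0.21  0.01] FL [-0.23  0.26] FR [-0.27  0.01] {'clock': 11.8, 'joints': [0.4027, 0.3622, -0.163, 2.0637, 0.0889, 0.7205, -0.3794], 'position': [0.4416, -0.1797, 0.0931], 'ee_rot': [2.7492, 1.5164, 0.0006], 'force': [0.2317, -4.026, 3.9269], 'ft_torque': [-1.2935, -0.3082, 0.0264], 'width': 0.3853, 'gripper_force': 15.0001}
```

Emit:
{"name": "arm_command", "arguments": {"deltas": [0,0,0,0,0,-0.0007,30]}}

```text
clock: 11.9
position: [0.4417, -0.1796, 0.0926]
ee_rot: [2.742, 1.529, 0.001]
force: [-2.2, -4.3, 14.2]
width: 0.386
gripper_force: 15.0
```

Emit:
{"name": "arm_command", "arguments": {"deltas": [0,0,0,0,0,-0.0007,30]}}

```text
clock: 12.0
position: [0.4419, -0.1796, 0.0924]
ee_rot: [2.742, 1.53, 0.001]
force: [-3.6, -2.9, 22.1]
width: 0.388
gripper_force: 15.0
```

Emit:
{"name": "arm_command", "arguments": {"deltas": [0,0,0,0,0,-0.0007,30]}}

```text
clock: 12.1
position: [0.442, -0.1795, 0.092]
ee_rot: [2.742, 1.53, 0.002]
force: [-3.4, -2.3, 20.2]
width: 0.387
gripper_force: 15.0
```

```bash
python3 sh.py
```

```text
NRbush [-0.46  1.03] NRknob [-1.85  1.17] tray [-0.08  0.01] NL [-0.3  -0.09] FL [0.01 0.28] FR [0.15 0.16] {'clock': 12.15, 'joints': [0.4043, 0.3641, -0.1656, 2.0647, 0.0906, 0.7172, -0.3718], 'position': [0.4419, -0.1795, 0.092], 'ee_rot': [2.7416, 1.5297, 0.0017], 'force': [-3.85, -3.6462, 20.744], 'ft_torque': [-0.5894, 0.7994, 0.0205], 'width': 0.3893, 'gripper_force': 15.0046}
```

Emit:
{"name": "arm_command", "arguments": {"deltas": [0,0,0,0,0,0.0012,30,0,0,-0.1,0,0,0.001,30,0,0,-0.19,0,0,0.001,30,0,0,-0.28,0,0,0.001,30,0,0,-0.37,0,0,0.001,30,0,0,-0.46,0,0,0.001,30,0,0,-0.55,0,0,0.001,30,0,0,-0.64,0,0,0.001,30,0,0,-0.73,0,0,0.001,30,0,0,-0.82,0,0,0.001,30,0,0,-0.85,0,0,0.001,30,0,0,-0.85,0,0,0.001,30]}}

```text
clock: 13.35
position: [0.4415, -0.179, 0.0921]
ee_rot: [3.101, -0.498, 0.001]
force: [-1.9, -3.0, 9.0]
width: 0.385
gripper_force: 15.0
```

```bash
python3 sh.py
```

```text
NRbush [-0.4   0.55] NRknob [0.34 0.94] tray [-0.05 -0.23] NL [-0.08 -0.14] FL [-0.21  0.02] FR [-0.52 -0.03] {'clock': 13.4, 'joints': [0.1417, 0.3552, 0.1664, 2.0861, -0.0885, 0.7058, -1.5228], 'position': [0.4415, -0.1791, 0.0921], 'ee_rot': [3.1017, -0.4963, 0.0013], 'force': [-1.3178, -2.28, 8.6028], 'ft_torque': [-0.6823, 0.3493, -0.0514], 'width': 0.3835, 'gripper_force': 15.0139}
```

Emit:
{"name": "arm_command", "arguments": {"deltas": [0,0,0,0,0,0,60,0,0,0,0,0,0,60,0,0,0,0,0,0.03,60,0,0,0,0,0,0.03,0,0,0,0,0,0,0.03,0,0,0,0,0,0,0.03,0,0,0,0,0,0,0.03,0,0,0,0,0,0,0.025,0,0,0,0,0,0,0.02,0,0,0,0,0,0,0.016,0]}}

```text
clock: 14.4
position: [0.4408, -0.1786, 0.1067]
ee_rot: [-3.101, 0.501, 0.002]
force: [0.1, -0.1, -0.1]
width: 0.09
gripper_force: 0.0
```

```bash
python3 sh.py
```

```text
NRbush [-0.38  0.57] NRknob [-0.19  1.05] tray [-0.13 -0.23] NL [-0.15 -0.16] FL [-0.14  0.01] FR [-0.64  0.07] {'clock': 14.45, 'joints': [0.1357, 0.3329, 0.1723, 2.073, -0.0826, 0.7437, -1.5318], 'position': [0.4405, -0.1785, 0.1063], 'ee_rot': [-3.1013, 0.5014, 0.0027], 'force': [-0.2082, 0.4171, -0.4695], 'ft_torque': [0.0369, 0.0759, 0.0202], 'width': 0.0453, 'gripper_force': 0.0}
```

Emit:
{"name": "arm_command", "arguments": {"deltas": [0,0,0,0,0,-0.001,0]}}

```text
clock: 14.55
position: [0.4409, -0.1786, 0.1061]
ee_rot: [-3.101, 0.502, 0.001]
force: [-0.0, 1.0, 0.4]
width: 0.009
gripper_force: 0.0
```

Emit:
{"name": "arm_command", "arguments": {"deltas": [0,0,0,0,0,-0.001,0]}}

```text
clock: 14.65
position: [0.4412, -0.1788, 0.1054]
ee_rot: [3.101, -0.502, -0.0]
force: [-0.5, 0.5, 0.6]
width: 0.005
gripper_force: 0.0
```

Emit:
{"name": "arm_command", "arguments": {"deltas": [0,0,0,0,0,-0.001,0]}}

```text
clock: 14.75
position: [0.4413, -0.1788, 0.1046]
ee_rot: [3.101, -0.502, 0.0]
force: [-0.5, -1.2, -0.1]
width: 0.002
gripper_force: 0.0
```

Emit:
{"name": "arm_command", "arguments": {"deltas": [0,0,0,0,0,-0.001,0]}}

```text
clock: 14.85
position: [0.4414, -0.1788, 0.1037]
ee_rot: [3.101, -0.501, 0.001]
force: [-0.9, 0.6, 9.1]
width: 0.007
gripper_force: 5.0
```

Emit:
{"name": "arm_command", "arguments": {"deltas": [0,0,0,0,0,0.04,0,0,0,0,0,0,0.08,0,0,0,0,0.08,0.09,0.1,0,0,0,0,0.232,0.259,0.1,0,0,0,0,0.232,0.259,0.1,0,0,0,0,0.232,0.259,0.1,0,0,0,0,0.232,0.259,0.1,0,0,0,0,0.232,0.259,0.1,0,0,0,0,0.232,0.259,0.1,0,0,0,0,0.232,0.259,0.1,0,0,0,0,0.232,0.259,0.06,0,0,0,0,0.232,0.259,0.025,0,0,0,0,0.232,0.259,0.01,0,0,0,0,0.232,0.259,0.008,0]}}

```text
clock: 16.25
position: [0.6717, 0.0798, 0.1095]
ee_rot: [3.1, -0.502, -0.006]
force: [0.6, -0.4, 0.4]
width: 0.002
gripper_force: 0.0
```

Emit:
{"name": "arm_command", "arguments": {"deltas": [0,0,0,0,0,-0.001,0]}}

```text
clock: 16.35
position: [0.6738, 0.0801, 0.1115]
ee_rot: [-3.101, 0.502, -0.002]
force: [-0.0, -0.0, 0.5]
width: 0.003
gripper_force: 0.0
```

Emit:
{"name": "arm_command", "arguments": {"deltas": [0,0,0,0,0,-0.001,0]}}

```text
clock: 16.45
position: [0.6744, 0.0803, 0.1115]
ee_rot: [-3.1, 0.502, -0.005]
force: [0.1, -0.4, 0.6]
width: 0.006
gripper_force: 0.0
```

Emit:
{"name": "arm_command", "arguments": {"deltas": [0,0,0,0,0,-0.001,0]}}

```text
clock: 16.55
position: [0.6742, 0.0804, 0.1103]
ee_rot: [-3.1, 0.502, -0.004]
force: [0.1, -0.5, -0.0]
width: 0.004
gripper_force: 0.0
```

Emit:
{"name": "arm_command", "arguments": {"deltas": [0,0,0,0,0,-0.0007,0]}}

```text
clock: 16.65
position: [0.6738, 0.0804, 0.1089]
ee_rot: [-3.101, 0.501, -0.003]
force: [-0.9, -0.7, -0.1]
width: 0.007
gripper_force: 0.0
```

Emit:
{"name": "arm_command", "arguments": {"deltas": [0,0,0,0,0,-0.0005,0]}}

```text
clock: 16.75
position: [0.6734, 0.0803, 0.1079]
ee_rot: [-3.101, 0.502, -0.001]
force: [-0.3, 0.7, 1.0]
width: 0.008
gripper_force: 0.8
```

Emit:
{"name": "arm_command", "arguments": {"deltas": [0,0,0,0,0,-0.0005,0]}}

```text
clock: 16.85
position: [0.6737, 0.0804, 0.1078]
ee_rot: [-3.101, 0.502, -0.002]
force: [-1.4, -0.2, 7.5]
width: 0.008
gripper_force: 4.0
```

Emit:
{"name": "arm_command", "arguments": {"deltas": [0,0,0,0,0,-0.0005,0]}}

```text
clock: 16.95
position: [0.6739, 0.0804, 0.1077]
ee_rot: [-3.101, 0.502, -0.003]
force: [-1.2, -1.1, 11.4]
width: 0.006
gripper_force: 5.4
```

Emit:
{"name": "arm_command", "arguments": {"deltas": [0,0,0,0,0,-0.0005,0]}}

```text
clock: 17.05
position: [0.6741, 0.0805, 0.1076]
ee_rot: [-3.1, 0.502, -0.003]
force: [-2.5, -0.4, 13.4]
width: 0.003
gripper_force: 6.9
```

Emit:
{"name": "arm_command", "arguments": {"deltas": [0,0,0,0,0,-0.0005,0]}}

```text
clock: 17.15
position: [0.6743, 0.0805, 0.1075]
ee_rot: [-3.1, 0.501, -0.004]
force: [-3.3, -0.9, 15.8]
width: 0.006
gripper_force: 8.3
```

Emit:
{"name": "arm_command", "arguments": {"deltas": [0,0,0,0,0,0.045,0,0,0,0,0,0,0.08,0,0,0,0,-0.057,-0.294,0.08,0,0,0,0,-0.057,-0.294,0.08,0,0,0,0,-0.057,-0.294,0.08,0,0,0,0,-0.057,-0.294,0.08,0,0,0,0,-0.057,-0.294,0.08,0,0,0,0,-0.057,-0.294,0.08,0,0,0,0,-0.057,-0.294,0.08,0,0,0,0,-0.057,-0.294,0.08,0,0,0,0,-0.057,-0.294,0.04,0,0,0,0,-0.057,-0.294,0.015,0,0,0,0,-0.057,-0.294,0.008,0,0,0,0,-0.057,-0.294,0.006,0,0,0,0,-0.057,-0.294,0.006,0]}}

```text
clock: 18.65
position: [0.6171, -0.2131, 0.1123]
ee_rot: [-3.102, 0.5, -0.002]
force: [-0.1, -0.7, 1.3]
width: 0.005
gripper_force: 0.0
```

Emit:
{"name": "arm_command", "arguments": {"deltas": [0,0,0,0,0,-0.001,0]}}

```text
clock: 18.75
position: [0.6173, -0.2137, 0.112]
ee_rot: [3.101, -0.501, 0.004]
force: [-0.3, -0.3, 0.5]
width: 0.005
gripper_force: 0.0
```

Emit:
{"name": "arm_command", "arguments": {"deltas": [0,0,0,0,0,-0.0005,0]}}

```text
clock: 18.85
position: [0.6169, -0.2138, 0.1111]
ee_rot: [3.101, -0.501, 0.003]
force: [0.0, -0.7, -0.5]
width: 0.004
gripper_force: 0.0
```

Emit:
{"name": "arm_command", "arguments": {"deltas": [0,0,0,0,0,-0.0005,0]}}

```text
clock: 18.95
position: [0.6166, -0.2139, 0.1101]
ee_rot: [3.101, -0.502, 0.002]
force: [-0.3, -0.4, -0.2]
width: 0.006
gripper_force: 0.0
```

Emit:
{"name": "arm_command", "arguments": {"deltas": [0,0,0,0,0,-0.0005,0]}}

```text
clock: 19.05
position: [0.6163, -0.2138, 0.1093]
ee_rot: [3.101, -0.502, 0.001]
force: [1.0, -0.1, -0.7]
width: 0.004
gripper_force: 0.0
```

Emit:
{"name": "arm_command", "arguments": {"deltas": [0,0,0,0,0,-0.0005,0]}}

```text
clock: 19.15
position: [0.6162, -0.2138, 0.1085]
ee_rot: [3.101, -0.502, 0.0]
force: [0.0, -0.1, 0.3]
width: 0.007
gripper_force: 0.0
```

Emit:
{"name": "arm_command", "arguments": {"deltas": [0,0,0,0,0,-0.0005,0]}}

```text
clock: 19.25
position: [0.6163, -0.2138, 0.108]
ee_rot: [3.101, -0.502, 0.0]
force: [-0.1, 0.0, 4.7]
width: 0.008
gripper_force: 2.3
```

Emit:
{"name": "arm_command", "arguments": {"deltas": [0,0,0,0,0,-0.0005,0]}}

```text
clock: 19.35
position: [0.6165, -0.2139, 0.1079]
ee_rot: [3.101, -0.502, 0.001]
force: [-1.9, 0.5, 7.7]
width: 0.004
gripper_force: 3.8
```

Emit:
{"name": "arm_command", "arguments": {"deltas": [0,0,0,0,0,0.045,0,0,0,0,0,0,0.08,0,0,0,0,-0.116,0.328,0.08,0,0,0,0,-0.116,0.328,0.08,0,0,0,0,-0.116,0.328,0.08,0,0,0,0,-0.116,0.328,0.08,0,0,0,0,-0.116,0.328,0.08,0,0,0,0,-0.116,0.328,0.08,0,0,0,0,-0.116,0.328,0.08,0,0,0,0,-0.116,0.328,0.08,0,0,0,0,-0.116,0.328,0.08,0,0,0,0,-0.116,0.328,0.04,0,0,0,0,-0.116,0.328,0.01,0,0,0,0,-0.116,0.328,0.006,0,0,0,0,-0.116,0.328,0.004,0]}}

```text
clock: 20.85
position: [0.5004, 0.1128, 0.1112]
ee_rot: [3.1, -0.505, -0.001]
force: [0.3, 0.1, 0.3]
width: 0.004
gripper_force: 0.0
```

Emit:
{"name": "arm_command", "arguments": {"deltas": [0,0,0,0,0,-0.0005,0]}}

```text
clock: 20.95
position: [0.5012, 0.1137, 0.1119]
ee_rot: [-3.101, 0.504, -0.002]
force: [0.5, 0.2, -0.1]
width: 0.007
gripper_force: 0.0
```

Emit:
{"name": "arm_command", "arguments": {"deltas": [0,0,0,0,0,-0.0005,0]}}

```text
clock: 21.05
position: [0.5013, 0.1142, 0.1117]
ee_rot: [-3.1, 0.502, -0.003]
force: [-0.1, -0.4, -0.2]
width: 0.005
gripper_force: 0.0
```

Emit:
{"name": "arm_command", "arguments": {"deltas": [0,0,0,0,0,-0.0005,0]}}

```text
clock: 21.15
position: [0.501, 0.1144, 0.1109]
ee_rot: [-3.1, 0.502, -0.003]
force: [-0.5, -0.5, 0.2]
width: 0.003
gripper_force: 0.0
```

Emit:
{"name": "arm_command", "arguments": {"deltas": [0,0,0,0,0,-0.0005,0]}}

```text
clock: 21.25
position: [0.5006, 0.1144, 0.11]
ee_rot: [-3.101, 0.501, -0.002]
force: [0.1, -0.0, 0.3]
width: 0.003
gripper_force: 0.0
```

Emit:
{"name": "arm_command", "arguments": {"deltas": [0,0,0,0,0,-0.0005,0]}}

```text
clock: 21.35
position: [0.5003, 0.1144, 0.1092]
ee_rot: [-3.101, 0.501, -0.001]
force: [0.4, -0.3, -0.1]
width: 0.003
gripper_force: 0.0
```

Emit:
{"name": "arm_command", "arguments": {"deltas": [0,0,0,0,0,-0.0005,0]}}

```text
clock: 21.45
position: [0.5002, 0.1143, 0.1085]
ee_rot: [-3.101, 0.501, -0.0]
force: [0.5, -0.0, -0.6]
width: 0.004
gripper_force: 0.0
```

Emit:
{"name": "arm_command", "arguments": {"deltas": [0,0,0,0,0,-0.0005,0]}}

```text
clock: 21.55
position: [0.5001, 0.1144, 0.1079]
ee_rot: [-3.101, 0.501, -0.0]
force: [0.3, 0.9, 4.1]
width: 0.006
gripper_force: 2.3
```

Emit:
{"name": "arm_command", "arguments": {"deltas": [0,0,0,0,0,-0.0005,0]}}

```text
clock: 21.65
position: [0.5005, 0.1144, 0.1078]
ee_rot: [-3.101, 0.501, -0.001]
force: [-1.9, 0.1, 8.8]
width: 0.004
gripper_force: 4.7
```

All four knobs press stiffly with no slack: three touch at 0.108 and NR at 0.104, which matches an offcut about 4 mm thinner. The levelling is done, so the timer is next.

Emit:
{"name": "arm_command", "arguments": {"deltas": [0,0,0,0,0,0.05,0,0,0,0.9,0.04,0,0.05,40,0,0,0.9,0.087,-0.014,0.05,40,0,0,0.9,0.087,-0.014,0.05,40,0,0,0.9,0.087,-0.014,0.05,40,0,0,0.9,0.087,-0.014,0.05,40,0,0,0.9,0.087,-0.014,0.05,40,0,0,0.9,0.087,-0.014,0.05,40,0,0,0.9,0.087,-0.014,0.05,40,0,0,0.9,0.087,-0.014,0.05,40,0,0,0.9,0.087,-0.014,0.05,40,0,0,0.9,0.087,-0.014,0.05,40]}}

```text
clock: 22.85
position: [0.587, 0.1001, 0.1571]
ee_rot: [-2.683, -1.633, 0.001]
force: [0.7, 0.2, 0.5]
width: 0.434
gripper_force: 0.0
```

Emit:
{"name": "arm_command", "arguments": {"deltas": [0,0,0.1,0,0,0,40,0,0,0.18,0,0,0,40,0,0,0.18,0,0,0,40,0,0,0.18,0,0,0,40]}}

```text
clock: 23.25
position: [0.5871, 0.1002, 0.1572]
ee_rot: [-2.432, -1.988, 0.0]
force: [-0.2, 0.3, -0.3]
width: 0.435
gripper_force: 0.0
```

```bash
python3 st.py; python3 - <<'E'
from h import *
a=optics.get_image("side");cv2.imwrite("pics/s4.png",cv2.resize(a[140:290,190:390],None,fx=4,fy=4,interpolation=cv2.INTER_CUBIC))
t=cv2.imread("pics/top0.png");g=t[160:205,250:295]
# dial centroid in top0 at z=.083 skirt
m=(g.max(2)<50).astype(np.uint8);n,l,s,c=cv2.connectedComponentsWithStats(m);i=1+np.argmax(s[1:,4]);u=c[i]+[250,160];print(u,s[i],plane("top",u,.085),plane("top",u,.095))
E
```

```text
{'clock': 23.25, 'joints': [-0.02, 0.4703, -0.3385, 1.7014, 0.1795, 1.0006, -0.6221], 'position': [0.5871, 0.1002, 0.1572], 'ee_rot': [-2.4323, -1.988, 0.0001], 'force': [-0.1773, 0.3101, -0.2928], 'ft_torque': [-0.0241, -0.077, 0.0202], 'width': 0.4353, 'gripper_force': 0.0}
[272.84736842 181.63157895] [ 15  14  16  16 190] [0.58731338 0.09994856 0.085     ] [0.58546931 0.09884091 0.095     ]
```

View pics/s4.png

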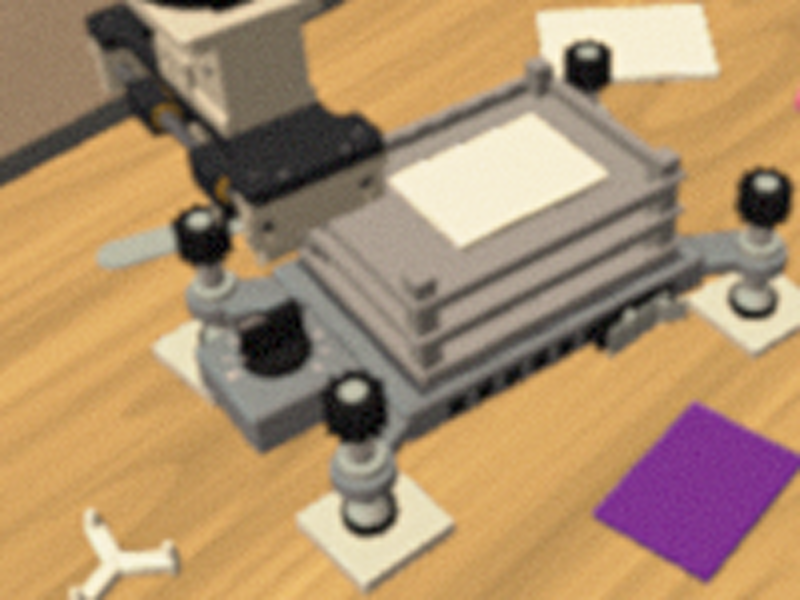

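```bash
python3 - <<'E'
from h import *
o,d=ray("side",(265/4+190,258/4+140))
for ax,ay in((.095,.0375),(.095,-.0375),(.085,.0375),(.065,.03)):
  p=np.array([.587,.1])-ax*np.array([.981,-.193])+ay*np.array([.193,.981])
  t=((p-o[:2])@d[:2])/(d[:2]@d[:2]);q=o+t*d;print(ax,ay,q.round(3),np.linalg.norm(q[:2]-p).round(3))
E
```

```text
0.095 0.0375 [0.5   0.154 0.234] 0.002
0.095 -0.0375 [0.523 0.138 0.21 ] 0.068
0.085 0.0375 [0.508 0.149 0.226] 0.006
0.065 0.03 [0.526 0.137 0.208] 0.006
```

Emit:
{"name": "arm_command", "arguments": {"deltas": [0,0,0,0,0,-0.035,40,0,0,0,0,0,-0.055,40,0,0,0,0,0,-0.065,40,0,0,0,0,0,-0.07,40,0,0,0,0,0,-0.074,40,0,0,0,0,0,-0.076,40,0,0,0,0,0,-0.076,40]}}

```text
clock: 24.0
position: [0.5875, 0.1004, 0.0818]
ee_rot: [2.427, 1.994, 0.001]
force: [0.1, 0.1, -0.1]
width: 0.438
gripper_force: 0.0
```

Emit:
{"name": "arm_command", "arguments": {"deltas": [0,0,0,0,0,0,20,0,0,0,0,0,0,5,0,0,0,0,0,0,5,0,0,0,0,0,0,5,0,0,0,0,0,0,5], "force": 15}}

```text
clock: 24.5
position: [0.5881, 0.1002, 0.0817]
ee_rot: [2.427, 1.994, 0.002]
force: [3.3, -0.0, -1.2]
width: 0.141
gripper_force: 15.0
```

```bash
python3 st.py
```

```text
{'clock': 24.5, 'joints': [-0.0364, 0.5548, -0.3185, 1.7749, 0.2228, 0.8454, -0.6539], 'position': [0.5881, 0.1002, 0.0817], 'ee_rot': [2.4267, 1.9936, 0.0025], 'force': [3.3057, -0.0386, -1.2128], 'ft_torque': [-0.0513, -0.8217, -0.0069], 'width': 0.1409, 'gripper_force': 14.9902}
```

Emit:
{"name": "arm_command", "arguments": {"deltas": [0,0,-0.09,0,0,0,5,0,0,-0.18,0,0,0,5,0,0,-0.27,0,0,0,5,0,0,-0.36,0,0,0,5,0,0,-0.45,0,0,0,5,0,0,-0.54,0,0,0,5,0,0,-0.63,0,0,0,5,0,0,-0.72,0,0,0,5,0,0,-0.81,0,0,0,5,0,0,-0.9,0,0,0,5,0,0,-1,0,0,0,5,0,0,-1,0,0,0,5]}}

```text
clock: 25.7
position: [0.5878, 0.1006, 0.0816]
ee_rot: [-3.126, 0.31, -0.002]
force: [3.9, 1.2, -1.0]
width: 0.139
gripper_force: 15.0
```

```bash
python3 st.py
```

```text
{'clock': 25.7, 'joints': [-0.3268, 0.5299, 0.0962, 1.8017, -0.0665, 0.8117, -1.9662], 'position': [0.5878, 0.1006, 0.0816], 'ee_rot': [-3.1261, 0.3097, -0.0022], 'force': [3.8735, 1.1724, -0.9524], 'ft_torque': [0.0974, -0.7332, -0.0013], 'width': 0.1389, 'gripper_force': 14.9949}
```

Emit:
{"name": "arm_command", "arguments": {"deltas": [0,0,-0.09,0,0,0,5,0,0,-0.18,0,0,0,5,0,0,-0.27,0,0,0,5,0,0,-0.33,0,0,0,5,0,0,-0.33,0,0,0,5,0,0,-0.33,0,0,0,5]}}

```text
clock: 26.3
position: [0.5879, 0.1008, 0.0816]
ee_rot: [-2.946, 1.088, -0.002]
force: [3.9, 2.0, -0.7]
width: 0.137
gripper_force: 15.0
```

```bash
python3 st.py
```

```text
{'clock': 26.3, 'joints': [-0.4224, 0.5355, 0.2335, 1.8102, -0.1634, 0.813, -2.3865], 'position': [0.5879, 0.1008, 0.0816], 'ee_rot': [-2.9461, 1.0883, -0.002], 'force': [3.9226, 1.9547, -0.7409], 'ft_torque': [0.433, -1.128, 0.0157], 'width': 0.1366, 'gripper_force': 14.999}
```

Emit:
{"name": "arm_command", "arguments": {"deltas": [0,0,0,0,0,0,30,0,0,0,0,0,0,40,0,0,0,0,0,0,40,0,0,0,0,0,0.05,40,0,0,0,0,0,0.1,40,0,0,0,0,0,0.15,40,0,0,0,-0.05,0,0.2,40,0,0,0,-0.1,0.05,0.2,40,0,0,0,-0.15,0.1,0.2,40,0,0,0,-0.2,0.15,0.2,40,0,0,0,-0.2,0.2,0.2,40,0,0,0,-0.2,0.25,0.2,40,0,0,0,-0.2,0.3,0.2,40,0,0,0,-0.2,0.3,0.2,40]}}

```text
clock: 27.7
position: [0.4218, 0.2806, 0.2771]
ee_rot: [2.94, -1.1, -0.007]
force: [1.3, 0.5, -0.4]
width: 0.44
gripper_force: 0.0
```

```bash
python3 st.py; python3 - <<'E'
from h import *
im=optics.get_image("top");cv2.imwrite("pics/tf.png",cv2.resize(im[110:270,215:445],None,fx=3.4,fy=3.4,interpolation=cv2.INTER_CUBIC))
t=cv2.imread("pics/top0.png")
print(cv2.phaseCorrelate(*[cv2.cvtColor(i[155:230,290:375],6).astype(float) for i in(t,im)]))
E
```

```text
{'clock': 27.7, 'joints': [-1.4182, 0.2441, 0.9161, 1.8132, -0.2097, 1.1906, -2.7236], 'position': [0.4218, 0.2806, 0.2771], 'ee_rot': [2.9399, -1.0997, -0.0068], 'force': [1.3418, 0.494, -0.3682], 'ft_torque': [0.1053, -0.0095, 0.0022], 'width': 0.4402, 'gripper_force': 0.0}
((-0.0823966064906827, 0.4035583998080199), 0.9774287833174853)
```

View pics/tf.png

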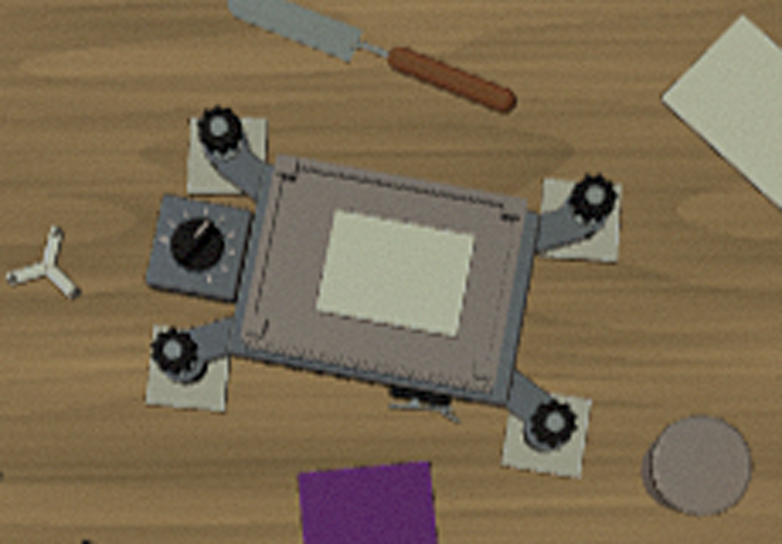

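The dryer sits in place with its tile in the tray, nothing around it has moved, and the pointer is at upper right, about (205,228). I'll measure the angle to be sure.

```bash
python3 - <<'E'
from h import *
acc=sum(optics.get_image("top").astype(float) for _ in range(4))/4
def an(im):
    g=cv2.resize(im[168:196,258:288].astype(np.float32),None,fx=12,fy=12,interpolation=cv2.INTER_CUBIC).max(2)
    return g
for nm,im in(("0",cv2.imread("pics/top0.png").astype(float)),("f",acc)):
    g=an(im);c=proj("top",[.5876,.1007,.107])[0];cx=(c-[258,168]+.5)*12
    yy,xx=np.mgrid[:g.shape[0],:g.shape[1]];dx,dy=xx-cx[0],yy-cx[1];r=np.hypot(dx,dy);a=np.degrees(np.arctan2(dx,-dy)) # cw from up
    m=(r<8*12)&(r>2.5*12)
    h=[(int(b),int(g[m&(abs((a-b+180)%360-180)<7.5)&(r<6.5*12)].mean())) for b in range(-180,180,15)];print(nm,c,h)
cv2.imwrite("pics/d.png",np.clip(cv2.resize(acc[165:200,252:292].astype(np.float32),None,fx=14,fy=14,interpolation=cv2.INTER_CUBIC),0,255))
E
```

```text
0 [271.66948851 180.04013446] [(-180, 20), (-165, 22), (-150, 19), (-135, 22), (-120, 9), (-105, 10), (-90, 40), (-75, 98), (-60, 37), (-45, 25), (-30, 24), (-15, 31), (0, 25), (15, 22), (30, 16), (45, 20), (60, 19), (75, 16), (90, 17), (105, 22), (120, 19), (135, 11), (150, 15), (165, 20)]
f [271.66948851 180.04013446] [(-180, 12), (-165, 6), (-150, 20), (-135, 28), (-120, 25), (-105, 22), (-90, 24), (-75, 29), (-60, 28), (-45, 27), (-30, 33), (-15, 31), (0, 21), (15, 30), (30, 104), (45, 66), (60, 7), (75, 5), (90, 15), (105, 18), (120, 21), (135, 22), (150, 22), (165, 19)][ WARN:0@2.683] global loadsave.cpp:1063 imwrite_ Unsupported depth image for selected encoder is fallbacked to CV_8U.
```

View pics/d.png

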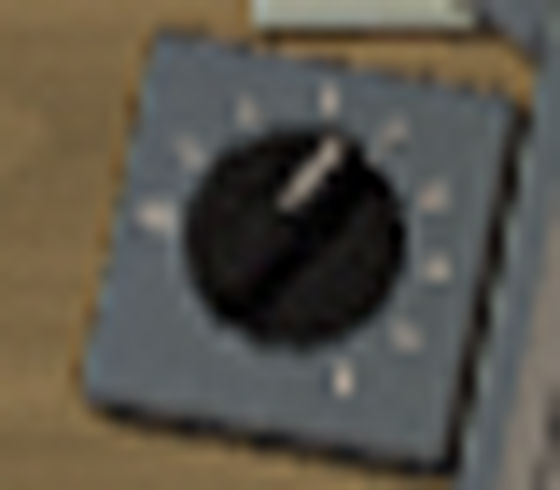

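The pointer line runs from (285,205) to (340,145), about 42° past straight up. That points at the fourth mark, (390,130), so I'm handing in.

```bash
python3 -c "
from cell import arm;print(arm.sign_off())"
```

```text
the job is handed in; nothing more can be done
None
```

The job is handed in, verdict not reported: I screwed the near-right foot down about 4.3 mm, all four corners then pressed firm, the timer is at its fourth click, and in the last pictures the test tile was in its tray with the dryer and the things round it in place.

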